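# Reseat the bottle and clamp it by four clicks

### The arm

A 6-joint arm with a two-finger parallel gripper is mounted at the origin on the work surface. World frame = base frame: x ahead of the robot, y to its left, z up, the work surface at z = 0. Lengths are in m, angles in rad, forces in N, time in s.
With the tool pointing down it reaches from about 0.35 to 0.975 m from the base axis. Payload 4.9 kg.
Tool frame: the origin (TCP) lies on the mounting face of the last link; the fingertips stand 173 mm ahead of it and the grasp point (between the pads) lies 155 mm ahead of it; z points along the fingers, y is the direction in which the jaws open and shut (so a half turn about z gives the same grasp; the last joint's range is limited). The gripper opens to 85 mm and grips with 20 to 120 N. Pads are 22 mm wide; open, the fingers measure 114 mm over their backs; the gripper's body (76 mm by 85 mm) begins 54 mm behind the grasp point. The pads swing forward as they close: fully open they stand 13 mm farther back than shut.
Start: joints at [-1.313, 0.053, 1.613, -0, 1.476, -0.119], TCP at [0.23, -0.581, 0.405] pointing down, gripper open.
Joint ranges: [-3.01, 3.01], [-1.01, 2.22], [0.06, 2.58], [-1.02, 4.17], [0.09, 2.62], [-3.14, 3.14]. Speed limits (rad/s): [2.57, 2.57, 3.14, 3.14, 3.14, 3.14].

### API

Orientations are given as a unit quaternion [w, x, y, z].
In Python, from plant import manip gives the robot as it stands.
- The arm moves only by the tool play_rows, never from a script. Its argument "increments" is a list of rows, each an object with "offset": the shift along the tool's x, y, z in mm, a list of three; "twist": the turn about the tool's z in rad; "grip": the opening, from 0 (shut) to 1 (fully open). In form: [{"offset": [dx, dy, dz], "twist": twist, "grip": grip}, ...]. A call has 1 to 5 rows; each row is the pose to reach, as a shift and turn from the pose commanded when the call began, along the tool's axes at that moment; what a row does not reach only later rows make up. A row lasts 1/12 s, in which the tool goes at most 41.7 mm and 7.16 degrees, less where a joint would pass 70% of its speed; a pose out of reach is approached as far as the arm can. A call with a gripper value outside its range is refused whole. The fingers move at their own pace and stop on an object; the grip force is fixed at half the most. Time passes only in rows, so rows that repeat a pose let the fingers close. It gives the time, the measured TCP pose, the force and the opening at its end, in the units of the state.
- manip.state(): the state, without advancing time (a new reading comes with each control period).
- manip.grab_frame(name): name is "scene" or "top" or "wrist"; returns the picture (400x640x3 uint8, blue, green, red); there is no depth.
- manip.get_calibration(name): a dict with "fx", "fy", "cx", "cy" (pixels), "k1" (the pictures are not rectified: a ray, as slopes to the right and down, at radius r is drawn at 1 + k1 r^2 times it, then the intrinsics apply), "T" (4x4, takes a point from camera to world coordinates). Camera axes: x right, y down, z forward; pixel columns grow to the right and rows downward; lengths in m; the calibration is good to about 2 mm. A picture is of the moment at which its call begins: read the wrist's pose just before it. get_calibration takes no time and is no camera call; for the wrist camera it gives the pose at the moment of the call.
- manip.job_done(): hands the job in, once; it reports no verdict.
Trained networks look in the newest picture that a camera, given by its name, has taken for a name from the list of things; names that differ only in an ending like _2 or _b are one class to them, and where a whole thing is asked for, a point or a joint stands for the part that bears it (a point fixed in the world has none). Each returns a list of dicts, best first, with "p" (0 to 1); they miss things now and then, are a little off and sometimes report something else, mostly with a low value. They report only what shows in the picture. A call takes as long as a camera call.
- manip.boxes_of(query, camera): "xyz" ([x, y, z] in m, in the coordinates of the camera as it stood for that picture, good to about 4 mm: the middle of the surface that is visible of it).
- manip.tip_of(query, camera): "xyz" ([x, y, z] in m, in the coordinates of the camera as it stood for that picture, good to about 4 mm: a listed point, or the origin of a listed thing).
The state is a dict: "time": time; "joint_pos": joint angles; "joint_vel": joint speeds; "joint_efforts": joint torques, N m; "tool_pos": TCP position; "tool_rot": TCP orientation; "contact_force": force on the tool from outside, world axes, zero at the start; "ft_torque": the same for the moment, N m; "gripper_width": opening from 0.0 (shut) to 1.0 (fully open).
Only numpy, scipy, OpenCV 4.12 (cv2) and the standard library are available. Lean on these libraries where they do the work, as an engineer would, in place of code of your own. Each camera call takes 0.05 s, during which the arm holds its last target. There are 200 camera calls.

### The job

The glass bottle has crept along its oak stand under the brass hold-down. Back the hold-down's click dial off to its stop, without forcing the stop, so that the pad clears the glass; slide the bottle home until its base rests against the stand's end board; then clamp it again by turning the dial exactly four clicks from the stop, counting them by feel, and let go. Be gentle with the glass, and leave the small things lying about where they are.

Things in the scene. Friction and masses are not known exactly. Their poses are not given: they have to be found in the camera images.
- stand: Fixed oak stand, base board 150 x 290 x 16 mm. Origin: on the desk under the bottle's axis; x across the bottle (away from the robot at yaw 0), y along it towards the end board, z up. Two V-slotted cheeks (y = -5 and +90 mm) carry the bottle, axis at x = 0, z = 75 mm. On its rear edge stands the hold-down's brass post (x = +51 to +73, y = +30 to +60 mm).
- end_board (a point): Middle of the inner face of the stand's upright end board, at x = 0, y = +140, z = 75 mm of the stand; the board is 104 mm wide and reaches up to z = 102 mm. The bottle's base belongs against it.
- knob (a point): Centre of the hold-down's fluted round steel knob (44 mm across, z = 169 to 203 mm), on its upright axis at x = 0, y = +45 mm of the stand. Does not turn with the knob, which bears no mark and does not rise. Clockwise from above lowers the pad, anticlockwise lifts it. Starts 2, 3 or 4 clicks from the stop, unknown which. A grip of about 35 N turns it without slipping.
- star_wheel (a point): Centre of the 24-lobed brass star wheel under the knob, 162 mm up; a sprung ball makes a click every 15 degrees. Leaving a click takes about 0.24 N m (up to 0.33 when the pad presses), then the torque falls and reverses, the dial snaps into the next click and stays. Click 0, where the count starts, lies 3 degrees before the slack-end stop, met anticlockwise; a tight-end stop lies 7.5 clicks on.
- housing (a point): Centre of the top of the dial's round brass housing, 68 mm across, 159 mm up, on an arm 26 mm wide (z = 140 to 154 mm) from the post to x = -33 mm. Below the knob on it: pins and, at x = -33 to -51 mm, a spring-plunger boss, all up to z = 168 mm: keep the fingers above 170 mm.
- stop_pin: Slack-end stop: sprung steel pin (about 15 N per mm), 4 mm thick, 9 mm tall, standing on the housing 29 mm from the dial's axis, where the dog of the dial meets it. Origin on the dial's axis at the housing's top. It must not be pressed with more than 25 N, about 0.75 N m on the knob; 0.45 N m already tells the stop from a click.
- pad: Round cork-faced pad under the arm, 28 mm across, 8 mm thick; origin at the centre of its underside. At click 0 it hangs 3 mm clear above the bottle; it sinks 2 mm a click and touches half-way to click 2; from there it stands still on the glass and each click adds about 3.8 N of spring force. Four clicks give about 10 N.
- bottle: Clear glass bottle with a putty sea inside, lying loose in the slots, about 0.4 kg, 262 mm long: body 80 mm across for 160 mm from its base, sloping shoulder, neck 30 mm across (202 to 250 mm), lip 36 mm. Origin: centre of its base; y runs from mouth to base. Starts 15 to 40 mm short of the end board. With the pad clear it slides at 2 to 5 N; keep any push on it below 25 N.
- bottle_mouth (a point): Centre of the bottle's mouth face, 262 mm from the base on the bottle's axis.
- hull_mid (a point): Bystander: small black pine hull, 96 x 22 x 21 mm, on a pine block, on the desk. Its centre.
- tweezers_a_mid (a point): Bystander: brass tweezers with bent tips, 140 mm long, 8 mm high, lying on the desk. Their centre.
- tweezers_b_mid (a point): Bystander: a second pair of brass tweezers like the first. Their centre.
- probe_mid (a point): Bystander: bone-handled steel probe, 170 mm long, 11 mm thick, lying on the desk. The end of its handle where the steel begins.
- cork_mid (a point): Bystander: the bottle's cork, 22 mm across, 28 mm tall, standing on the stand's base board in front of the bottle's neck. Its centre.
- spool_mid (a point): Bystander: wooden thread spool, 28 mm across, 36 mm tall, standing on the desk. Its centre.
- glue_mid (a point): Bystander: white glue bottle, 38 mm across, 75 mm tall, standing on the desk. Its centre.
- jar_mid (a point): Bystander: small glass paint jar, 44 mm across, 45 mm tall, standing on the desk. Its centre.

How it is judged:
By the outcome, as a careful person would: the job done as asked, in the order asked, and still so for the second after the job is handed in, with the robot touching nothing.
It also fails if it takes over 72 s, if anything falls off the work surface, if the arm or the gripper's body presses on something with over 40 N, if the wrist force passes 120 N, or if a joint passes its speed limit or range.

## Working session

There is one attempt and no reset: what is moved stays moved. The work goes in short steps, Python scripts to look and compute and a tool call to move; the robot and the scene stay as the last step left them, time stands still between calls to the robot, and variables do not carry over. Pictures are saved under pics/ and viewed, about 8 in all and at most 12, crops included, and the job is handed in when it is done.

Besides the shell and the picture viewer there is one more tool, called after "Request:" by a JSON object that holds its "api" and its "payload". play_rows: Moves the arm, as the interface text tells. Its arguments: {"type":"object","properties":{"increments":{"type":"array"}},"required":["increments"]}

```bash
mkdir -p pics; ls
cat > h.py <<'E'
import numpy as np, cv2
from plant import manip
from scipy.spatial.transform import Rotation as R
def w(cam,p):
    T=np.array(manip.get_calibration(cam)["T"]); return (T@np.r_[p,1])[:3]
def find(cam,names,f="tip_of"):
    for n in names:
        r=getattr(manip,f)(n,cam)
        for d in r[:2]: print(cam,n,round(d["p"],2),np.round(w(cam,d["xyz"]),4))
def st():
    s=manip.state(); 
    for k in ("time","joint_pos","tool_pos","tool_rot","contact_force","ft_torque","gripper_width"): print(k,np.round(s[k],4))
E
python3 - <<'E'
from h import *
st()
for c in ("scene","top"):
    im=manip.grab_frame(c); cv2.imwrite(f"pics/{c}1.png",im)
    find(c,["stand","end_board","knob","bottle","bottle_mouth","housing","glue_mid","jar_mid","spool_mid","cork_mid"])
E
```

```text
pics
time 0.0
joint_pos [-1.313   0.0534  1.6143 -0.      1.476  -0.119 ]
tool_pos [ 0.2299 -0.5809  0.4034]
tool_rot [-1.100e-03  9.823e-01  1.873e-01 -1.000e-04]
contact_force [ 0.1155 -0.6435  0.5359]
ft_torque [-0.0296  0.0241  0.0015]
gripper_width 1.0039
scene stand 0.88 [ 0.5467  0.0652 -0.0038]
scene end_board 0.64 [0.5525 0.2005 0.0723]
scene knob 0.91 [0.5495 0.1009 0.1885]
scene bottle 0.62 [0.554  0.1831 0.0784]
scene bottle_mouth 0.8 [ 0.5356 -0.0816  0.07  ]
scene housing 0.92 [0.5465 0.1056 0.1604]
scene glue_mid 0.6 [ 0.6031 -0.3242  0.0356]
scene glue_mid 0.55 [ 5.431e-01  6.670e-02 -5.000e-04]
scene jar_mid 0.64 [0.5882 0.3735 0.0193]
scene spool_mid 0.63 [0.5826 0.3039 0.0169]
scene cork_mid 0.61 [ 4.839e-01  3.868e-01 -3.000e-04]
scene cork_mid 0.6 [ 0.4944 -0.0193  0.0236]
top stand 0.78 [ 0.5439  0.061  -0.003 ]
top end_board 0.78 [0.5545 0.203  0.0737]
top end_board 0.71 [0.5473 0.107  0.1637]
top knob 0.93 [0.5475 0.1065 0.1848]
top bottle 0.6 [0.5554 0.1817 0.0733]
top bottle_mouth 0.96 [ 0.537  -0.0781  0.0739]
top housing 0.98 [0.5487 0.1058 0.1612]
top glue_mid 0.62 [ 0.5996 -0.3277  0.0365]
top glue_mid 0.52 [ 0.5363 -0.076   0.0742]
top spool_mid 0.72 [ 0.5358 -0.0772  0.0759]
top spool_mid 0.5 [0.5877 0.2999 0.0189]
top cork_mid 0.4 [ 0.4915 -0.02    0.0261]
top cork_mid 0.38 [0.4978 0.2983 0.0086]
```

View pics/scene1.png

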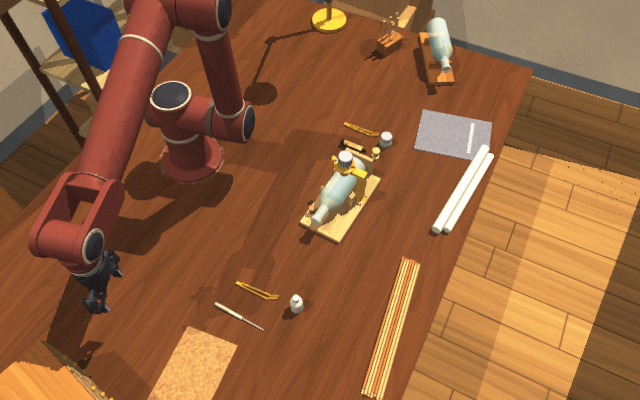

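View pics/top1.png

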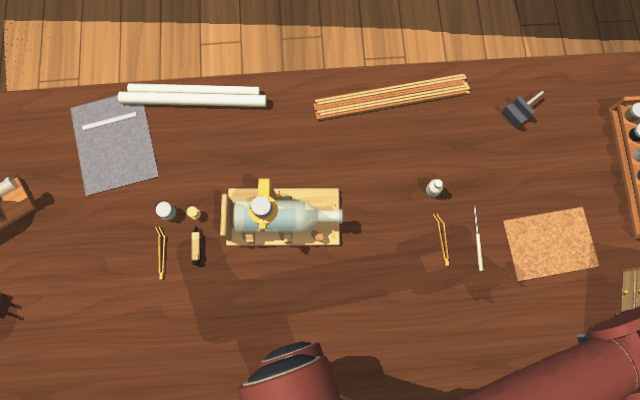

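Scene view (picture 1): the stand is at about px (342,200) with the knob at (345,158), and the neck points towards the viewer. Top view (picture 2): knob at (261,206), mouth at (342,215), end board at (224,215). The network positions match both pictures. The gap is about 20 mm and the stand yaw about -3.5°. Next I move close to the knob.

Request:
{"api": "play_rows", "payload": {"increments": [{"offset": [29, -27.5, -1], "twist": 0, "grip": 1}, {"offset": [58, -55, -2], "twist": 0, "grip": 1}, {"offset": [87, -82.5, -3], "twist": 0, "grip": 1}, {"offset": [116, -110, -4], "twist": 0, "grip": 1}, {"offset": [145, -137.5, -5], "twist": 0, "grip": 1}]}}

```text
time: 1.52
tool_pos: [0.3145, -0.3983, 0.4097]
tool_rot: [0.0, 0.982, 0.187, 0.0]
contact_force: [0.7, -1.2, 0.4]
gripper_width: 0.999
```

Request:
{"api": "play_rows", "payload": {"increments": [{"offset": [29, -27.5, -1], "twist": 0, "grip": 1}, {"offset": [58, -55, -2], "twist": 0, "grip": 1}, {"offset": [87, -82.5, -3], "twist": 0, "grip": 1}, {"offset": [116, -110, -4], "twist": 0, "grip": 1}, {"offset": [145, -137.5, -5], "twist": 0, "grip": 1}]}}

```text
time: 1.93
tool_pos: [0.3987, -0.2168, 0.4151]
tool_rot: [0.0, 0.982, 0.187, 0.0]
contact_force: [0.1, 0.9, 0.7]
gripper_width: 1.0
```

Request:
{"api": "play_rows", "payload": {"increments": [{"offset": [29, -27.5, -1], "twist": 0, "grip": 1}, {"offset": [58, -55, -2], "twist": 0, "grip": 1}, {"offset": [87, -82.5, -3], "twist": 0, "grip": 1}, {"offset": [116, -110, -4], "twist": 0, "grip": 1}, {"offset": [145, -137.5, -5], "twist": 0, "grip": 1}]}}

```text
time: 2.35
tool_pos: [0.483, -0.0354, 0.4202]
tool_rot: [0.0, 0.982, 0.187, 0.001]
contact_force: [2.0, 0.4, 0.1]
gripper_width: 1.0
```

Request:
{"api": "play_rows", "payload": {"increments": [{"offset": [20, -20, 0], "twist": 0, "grip": 1}, {"offset": [40, -40, 0], "twist": 0, "grip": 1}, {"offset": [46, -44, 0], "twist": 0, "grip": 1}, {"offset": [46, -44, 0], "twist": 0, "grip": 1}]}}

```text
time: 2.68
tool_pos: [0.5097, 0.0218, 0.4197]
tool_rot: [-0.0, 0.982, 0.189, -0.0]
contact_force: [-0.4, 0.9, 1.0]
gripper_width: 0.998
```

Run:
```python
from h import *
im=manip.grab_frame("wrist"); cv2.imwrite("pics/wr1.png",im)
find("wrist",["knob","star_wheel","housing","bottle_mouth"])
st()
```

```text
wrist knob 0.61 [0.5462 0.1022 0.1868]
wrist knob 0.25 [ 0.537  -0.08    0.0736]
wrist bottle_mouth 0.79 [ 0.5344 -0.0803  0.0758]
time 2.9333
joint_pos [-1.0850e-01 -2.3760e-01  1.8593e+00 -3.0000e-04  1.5199e+00  1.0874e+00]
tool_pos [0.5089 0.0192 0.4197]
tool_rot [ 1.000e-04  9.825e-01  1.864e-01 -0.000e+00]
contact_force [-0.4831  0.2629  0.5441]
ft_torque [-0.0086  0.0211 -0.0537]
gripper_width 1.0028
```

View pics/wr1.png

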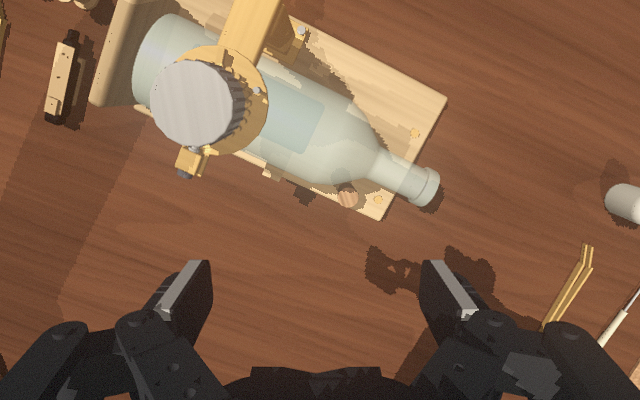

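Picture 3 (wrist): the knob's top disc is centred at about (192,104) and the mouth at about (431,187). I'll back-project the disc at z = 0.203 to cross-check the network.

```bash
cat >> h.py <<'E'
def pix(cam,u,v,z):
    c=manip.get_calibration(cam); K=np.array([[c["fx"],0,c["cx"]],[0,c["fy"],c["cy"]],[0,0,1.]])
    p=cv2.undistortPoints(np.array([[[u,v]]],float),K,np.array([c["k1"],0,0,0]))[0,0]
    T=np.array(c["T"]); d=T[:3,:3]@np.r_[p,1]; o=T[:3,3]; return o+d*(z-o[2])/d[2]
def go(x,y,z):
    s=manip.state(); q=s["tool_rot"]; r=R.from_quat([*q[1:],q[0]])
    print("offset mm",np.round(r.inv().apply(np.array([x,y,z])-s["tool_pos"])*1000,1))
E
python3 - <<'E'
from h import *
for p in ((192,104),(150,104),(234,104),(192,61),(192,147)): print(pix("wrist",*p,0.203))
go(.5475,.104,.400); go(.5475,.104,.345)
E
```

```text
[0.54986067 0.10314729 0.203     ]
[0.54211789 0.12362061 0.203     ]
[0.55757221 0.08299479 0.203     ]
[0.56988735 0.1090971  0.203     ]
[0.52863207 0.09696645 0.203     ]
offset mm [ 66.9 -64.8  19.7]
offset mm [ 66.9 -64.8  74.7]
```

Request:
{"api": "play_rows", "payload": {"increments": [{"offset": [28, -26, 0], "twist": 0, "grip": 1}, {"offset": [56, -52, 0], "twist": 0, "grip": 1}, {"offset": [67.5, -64, 0], "twist": 0, "grip": 1}, {"offset": [67.5, -64, 30], "twist": 0, "grip": 1}, {"offset": [67.5, -64, 60], "twist": 0, "grip": 1}]}}

```text
time: 3.35
tool_pos: [0.5495, 0.1046, 0.3619]
tool_rot: [0.0, 0.982, 0.187, 0.003]
contact_force: [0.0, -0.8, -0.7]
gripper_width: 0.999
```

Request:
{"api": "play_rows", "payload": {"increments": [{"offset": [0, 0, 10], "twist": 0, "grip": 1}, {"offset": [0, 0, 14], "twist": 0, "grip": 1}, {"offset": [0, 0, 14], "twist": 0, "grip": 1}]}}

```text
time: 3.6
tool_pos: [0.5482, 0.1038, 0.345]
tool_rot: [-0.0, 0.982, 0.187, -0.001]
contact_force: [1.3, 0.8, -0.2]
gripper_width: 0.998
```

Run:
```python
from h import *
im=manip.grab_frame("wrist"); cv2.imwrite("pics/wr2.png",im)
st(); go(.5485,.1037,.345)
```

```text
time 3.65
joint_pos [ 0.054  -0.063   1.8267 -0.      1.377   1.2492]
tool_pos [0.5487 0.104  0.3466]
tool_rot [1.000e-04 9.824e-01 1.867e-01 4.000e-04]
contact_force [0.5554 0.5249 0.9668]
ft_torque [ 0.0187 -0.0106 -0.047 ]
gripper_width 0.9974
offset mm [-0.3  0.2  1.6]
```

View pics/wr2.png

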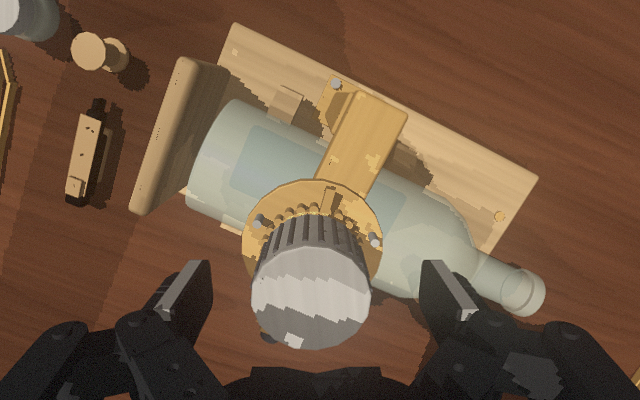

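Picture 4 (wrist, above knob): the knob disc is centred at about (311,298) between the pads. The dog is at about (330,200) and the slack pin at about (258,224). The geometry suggests 4 clicks, which I'll confirm by feel. Gripping now.

Request:
{"api": "play_rows", "payload": {"increments": [{"offset": [0, 0, 0], "twist": 0, "grip": 0.5}, {"offset": [0, 0, 0], "twist": 0, "grip": 0.3}, {"offset": [0, 0, 0], "twist": 0, "grip": 0.3}, {"offset": [0, 0, 0], "twist": 0, "grip": 0.3}, {"offset": [0, 0, 0], "twist": 0, "grip": 0.3}]}}

```text
time: 4.07
tool_pos: [0.5486, 0.1055, 0.3478]
tool_rot: [-0.001, 0.982, 0.187, 0.001]
contact_force: [-3.2, 5.9, 5.0]
gripper_width: 0.495
```

Request:
{"api": "play_rows", "payload": {"increments": [{"offset": [0, 0, 0], "twist": 0, "grip": 0.3}, {"offset": [0, 0, 0], "twist": 0, "grip": 0.3}]}}

```text
time: 4.23
tool_pos: [0.5486, 0.1055, 0.3478]
tool_rot: [-0.001, 0.982, 0.188, 0.001]
contact_force: [-2.9, 3.6, 5.8]
gripper_width: 0.495
```

Run:
```python
from h import *
print(pix("wrist",311,298,.203)); st()
```

```text
[0.54986277 0.10840059 0.203     ]
time 4.2333
joint_pos [ 0.0563 -0.0638  1.8255  0.0026  1.3785  1.2493]
tool_pos [0.5486 0.1055 0.3478]
tool_rot [-1.200e-03  9.823e-01  1.875e-01  9.000e-04]
contact_force [-2.9018  3.5948  5.7878]
ft_torque [0.6073 0.4792 0.0037]
gripper_width 0.495
```

Request:
{"api": "play_rows", "payload": {"increments": [{"offset": [1, -1.7, 0], "twist": 0, "grip": 0.3}, {"offset": [1, -1.7, 0], "twist": -0.065, "grip": 0.3}, {"offset": [1, -1.7, 0], "twist": -0.13, "grip": 0.3}, {"offset": [1, -1.7, 0], "twist": -0.195, "grip": 0.3}, {"offset": [1, -1.7, 0], "twist": -0.262, "grip": 0.3}]}}

```text
time: 4.65
tool_pos: [0.5488, 0.1063, 0.3477]
tool_rot: [0.001, 0.949, 0.316, -0.0]
contact_force: [-4.3, -3.1, 6.3]
gripper_width: 0.496
```

Request:
{"api": "play_rows", "payload": {"increments": [{"offset": [0, 0, 0], "twist": 0, "grip": 0.3}, {"offset": [0, 0, 0], "twist": 0, "grip": 0.3}]}}

```text
time: 4.82
tool_pos: [0.5488, 0.1063, 0.3478]
tool_rot: [0.001, 0.949, 0.314, -0.0]
contact_force: [-5.2, -2.8, 6.9]
gripper_width: 0.501
```

Run:
```python
from h import *
st()
```

```text
time 4.8167
joint_pos [ 5.8400e-02 -6.2400e-02  1.8242e+00 -1.5000e-03  1.3799e+00  9.9060e-01]
tool_pos [0.5488 0.1063 0.3478]
tool_rot [ 7.000e-04  9.494e-01  3.141e-01 -2.000e-04]
contact_force [-5.1846 -2.7608  6.9481]
ft_torque [-0.3355  0.7664  0.0155]
gripper_width 0.5008
```

Request:
{"api": "play_rows", "payload": {"increments": [{"offset": [-1.3, 0, 0], "twist": -0.065, "grip": 0.3}, {"offset": [-1.3, 0, 0], "twist": -0.13, "grip": 0.3}, {"offset": [-1.3, 0, 0], "twist": -0.195, "grip": 0.3}, {"offset": [-1.3, 0, 0], "twist": -0.262, "grip": 0.3}, {"offset": [-1.3, 0, 0], "twist": -0.262, "grip": 0.3}]}}

```text
time: 5.23
tool_pos: [0.5482, 0.1059, 0.3477]
tool_rot: [0.001, 0.9, 0.436, 0.001]
contact_force: [0.9, -0.1, 5.4]
gripper_width: 0.5
```

Run:
```python
from h import *
st()
```

```text
time 5.2333
joint_pos [ 5.7500e-02 -6.4700e-02  1.8264e+00  2.0000e-04  1.3769e+00  7.2650e-01]
tool_pos [0.5482 0.1059 0.3477]
tool_rot [5.000e-04 9.000e-01 4.358e-01 1.500e-03]
contact_force [ 0.8618 -0.1207  5.4445]
ft_torque [0.0891 0.1935 0.0216]
gripper_width 0.5004
```

Request:
{"api": "play_rows", "payload": {"increments": [{"offset": [0, 0, 0], "twist": -0.03, "grip": 0.3}, {"offset": [0, 0, 0], "twist": -0.06, "grip": 0.3}, {"offset": [0, 0, 0], "twist": -0.06, "grip": 0.3}]}}

```text
time: 5.48
tool_pos: [0.5483, 0.1059, 0.3478]
tool_rot: [0.001, 0.887, 0.462, 0.001]
contact_force: [-0.4, -0.5, 6.3]
gripper_width: 0.497
```

Run:
```python
from h import *
st()
```

```text
time 5.4833
joint_pos [ 5.7500e-02 -6.4700e-02  1.8263e+00  2.0000e-04  1.3769e+00  6.6860e-01]
tool_pos [0.5483 0.1059 0.3478]
tool_rot [5.000e-04 8.871e-01 4.616e-01 1.500e-03]
contact_force [-0.3796 -0.4748  6.3169]
ft_torque [ 0.1146  0.122  -0.0609]
gripper_width 0.4966
```

Request:
{"api": "play_rows", "payload": {"increments": [{"offset": [0, 0, 0], "twist": -0.02, "grip": 0.3}, {"offset": [0, 0, 0], "twist": -0.02, "grip": 0.3}]}}

```text
time: 5.65
tool_pos: [0.5483, 0.1059, 0.3478]
tool_rot: [0.001, 0.882, 0.47, 0.001]
contact_force: [-1.0, 0.7, 5.7]
gripper_width: 0.494
```

```bash
cat > t.py <<'E'
from h import *
s=manip.state(); j=s["joint_pos"]
print(s["time"],"yaw-turn deg",round(np.degrees(j[5]-j[0]-1.2493+.0563),2),"tz",round(s["ft_torque"][2],3),np.round(s["contact_force"],1))
E
python3 t.py
```

```text
5.65 yaw-turn deg -34.47 tz -0.095 [-1.   0.7  5.7]
```

Request:
{"api": "play_rows", "payload": {"increments": [{"offset": [0, 0, 0], "twist": -0.02, "grip": 0.3}, {"offset": [0, 0, 0], "twist": -0.02, "grip": 0.3}]}}

```text
time: 5.82
tool_pos: [0.5483, 0.1059, 0.3478]
tool_rot: [0.001, 0.878, 0.479, 0.001]
contact_force: [-0.5, 0.8, 6.2]
gripper_width: 0.499
```

```bash
python3 t.py
```

```text
5.8167 yaw-turn deg -35.62 tz 0.011 [-0.5  0.8  6.2]
```

Request:
{"api": "play_rows", "payload": {"increments": [{"offset": [0, 0, 0], "twist": -0.02, "grip": 0.3}, {"offset": [0, 0, 0], "twist": -0.02, "grip": 0.3}]}}

```text
time: 5.98
tool_pos: [0.5483, 0.1059, 0.3478]
tool_rot: [0.001, 0.873, 0.488, 0.001]
contact_force: [-0.1, 0.2, 5.4]
gripper_width: 0.495
```

```bash
python3 t.py
```

```text
5.9833 yaw-turn deg -36.77 tz -0.017 [-0.1  0.2  5.4]
```

Request:
{"api": "play_rows", "payload": {"increments": [{"offset": [0, 0, 0], "twist": -0.03, "grip": 0.3}, {"offset": [0, 0, 0], "twist": -0.03, "grip": 0.3}]}}

```text
time: 6.15
tool_pos: [0.5483, 0.1059, 0.3477]
tool_rot: [0.001, 0.865, 0.501, 0.001]
contact_force: [0.7, -0.1, 5.3]
gripper_width: 0.504
```

```bash
python3 t.py
```

```text
6.15 yaw-turn deg -38.52 tz 0.033 [ 0.7 -0.1  5.3]
```

Request:
{"api": "play_rows", "payload": {"increments": [{"offset": [0, 0, 0], "twist": -0.04, "grip": 0.3}, {"offset": [0, 0, 0], "twist": -0.04, "grip": 0.3}]}}

```text
time: 6.32
tool_pos: [0.5483, 0.1059, 0.3478]
tool_rot: [0.001, 0.855, 0.519, 0.001]
contact_force: [-0.3, -0.2, 6.2]
gripper_width: 0.499
```

```bash
python3 t.py
```

```text
6.3167 yaw-turn deg -40.84 tz 0.152 [-0.3 -0.2  6.2]
```

Request:
{"api": "play_rows", "payload": {"increments": [{"offset": [0, 0, 0], "twist": -0.04, "grip": 0.3}, {"offset": [0, 0, 0], "twist": -0.07, "grip": 0.3}, {"offset": [0, 0, 0], "twist": -0.07, "grip": 0.3}]}}

```text
time: 6.57
tool_pos: [0.5483, 0.1059, 0.3478]
tool_rot: [0.001, 0.836, 0.548, 0.001]
contact_force: [0.1, 0.1, 6.6]
gripper_width: 0.496
```

```bash
python3 t.py; python3 -c "
from h import *
st()
im=manip.grab_frame('wrist'); cv2.imwrite('pics/wr3.png',im)"
```

```text
6.5667 yaw-turn deg -44.81 tz -0.007 [0.1 0.1 6.6]
time 6.5667
joint_pos [ 5.7500e-02 -6.4700e-02  1.8263e+00  1.0000e-04  1.3769e+00  4.6840e-01]
tool_pos [0.5483 0.1059 0.3478]
tool_rot [7.000e-04 8.365e-01 5.480e-01 1.400e-03]
contact_force [0.0557 0.1131 6.5918]
ft_torque [ 0.0503  0.2057 -0.0072]
gripper_width 0.496
```

View pics/wr3.png

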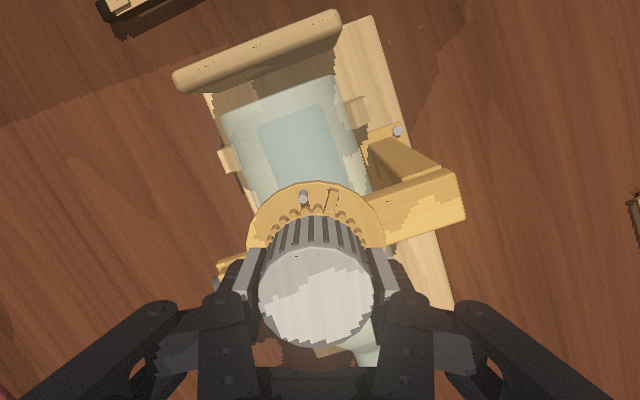

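Picture 5: the dog (330,200) has turned with the gripper, so there is no slip. The slack pin is at (303,197), nearer but apparently about one click away. I'll keep feeling for it.

Request:
{"api": "play_rows", "payload": {"increments": [{"offset": [0, 0, 0], "twist": -0.03, "grip": 0.3}, {"offset": [0, 0, 0], "twist": -0.06, "grip": 0.3}, {"offset": [0, 0, 0], "twist": -0.06, "grip": 0.3}]}}

```text
time: 6.87
tool_pos: [0.5483, 0.1059, 0.3478]
tool_rot: [0.001, 0.82, 0.573, 0.001]
contact_force: [0.6, -0.6, 5.8]
gripper_width: 0.497
```

```bash
python3 t.py
```

```text
6.8667 yaw-turn deg -48.23 tz -0.115 [ 0.6 -0.6  5.8]
```

Request:
{"api": "play_rows", "payload": {"increments": [{"offset": [0, 0, 0], "twist": -0.02, "grip": 0.3}, {"offset": [0, 0, 0], "twist": -0.02, "grip": 0.3}]}}

```text
time: 7.03
tool_pos: [0.5483, 0.1059, 0.3478]
tool_rot: [0.001, 0.814, 0.581, 0.001]
contact_force: [0.7, 0.3, 5.8]
gripper_width: 0.497
```

```bash
python3 t.py
```

```text
7.0333 yaw-turn deg -49.36 tz -0.111 [0.7 0.3 5.8]
```

Request:
{"api": "play_rows", "payload": {"increments": [{"offset": [0, 0, 0], "twist": -0.02, "grip": 0.3}, {"offset": [0, 0, 0], "twist": -0.02, "grip": 0.3}]}}

```text
time: 7.2
tool_pos: [0.5483, 0.1059, 0.3478]
tool_rot: [0.001, 0.808, 0.589, 0.001]
contact_force: [0.3, 0.5, 5.5]
gripper_width: 0.498
```

```bash
python3 t.py
```

```text
7.2 yaw-turn deg -50.51 tz -0.041 [0.3 0.5 5.5]
```

Request:
{"api": "play_rows", "payload": {"increments": [{"offset": [0, 0, 0], "twist": -0.03, "grip": 0.3}, {"offset": [0, 0, 0], "twist": -0.06, "grip": 0.3}, {"offset": [0, 0, 0], "twist": -0.11, "grip": 0.3}, {"offset": [0, 0, 0], "twist": -0.162, "grip": 0.3}, {"offset": [0, 0, 0], "twist": -0.162, "grip": 0.3}]}}

```text
time: 7.62
tool_pos: [0.5483, 0.1059, 0.3478]
tool_rot: [0.001, 0.758, 0.653, 0.001]
contact_force: [0.8, 0.3, 6.8]
gripper_width: 0.493
```

```bash
python3 t.py
```

```text
7.6167 yaw-turn deg -59.86 tz -0.002 [0.8 0.3 6.8]
```

Request:
{"api": "play_rows", "payload": {"increments": [{"offset": [0, 0, 0], "twist": -0.03, "grip": 0.3}, {"offset": [0, 0, 0], "twist": -0.055, "grip": 0.3}, {"offset": [0, 0, 0], "twist": -0.055, "grip": 0.3}]}}

```text
time: 7.87
tool_pos: [0.5483, 0.1059, 0.3478]
tool_rot: [0.001, 0.74, 0.673, 0.001]
contact_force: [-0.3, -0.0, 6.3]
gripper_width: 0.493
```

```bash
python3 t.py
```

```text
7.8667 yaw-turn deg -62.95 tz -0.121 [-0.3 -0.   6.3]
```

Request:
{"api": "play_rows", "payload": {"increments": [{"offset": [0, 0, 0], "twist": -0.02, "grip": 0.3}, {"offset": [0, 0, 0], "twist": -0.02, "grip": 0.3}]}}

```text
time: 8.03
tool_pos: [0.5483, 0.1059, 0.3478]
tool_rot: [0.001, 0.733, 0.68, 0.001]
contact_force: [-0.0, -0.4, 5.1]
gripper_width: 0.496
```

```bash
python3 t.py
```

```text
8.0333 yaw-turn deg -64.08 tz -0.172 [-0.  -0.4  5.1]
```

Request:
{"api": "play_rows", "payload": {"increments": [{"offset": [0, 0, 0], "twist": -0.017, "grip": 0.3}, {"offset": [0, 0, 0], "twist": -0.017, "grip": 0.3}]}}

```text
time: 8.2
tool_pos: [0.5483, 0.1059, 0.3478]
tool_rot: [0.001, 0.727, 0.686, 0.001]
contact_force: [0.0, 0.4, 5.9]
gripper_width: 0.499
```

```bash
python3 t.py
```

```text
8.2 yaw-turn deg -65.03 tz -0.283 [0.  0.4 5.9]
```

Request:
{"api": "play_rows", "payload": {"increments": [{"offset": [0, 0, 0], "twist": -0.015, "grip": 0.3}, {"offset": [0, 0, 0], "twist": -0.015, "grip": 0.3}]}}

```text
time: 8.37
tool_pos: [0.5483, 0.1059, 0.3478]
tool_rot: [0.001, 0.722, 0.692, 0.001]
contact_force: [0.3, -0.3, 4.9]
gripper_width: 0.495
```

```bash
python3 t.py
```

```text
8.3667 yaw-turn deg -65.87 tz -0.309 [ 0.3 -0.3  4.9]
```

Request:
{"api": "play_rows", "payload": {"increments": [{"offset": [0, 0, 0], "twist": -0.015, "grip": 0.3}, {"offset": [0, 0, 0], "twist": -0.015, "grip": 0.3}]}}

```text
time: 8.53
tool_pos: [0.5483, 0.1058, 0.3478]
tool_rot: [0.001, 0.717, 0.697, 0.001]
contact_force: [-0.2, 0.3, 5.2]
gripper_width: 0.492
```

```bash
python3 t.py
```

```text
8.5333 yaw-turn deg -66.72 tz -0.355 [-0.2  0.3  5.2]
```

Torque rises steadily to 0.36 N m. All the clicks snapped through below about 0.15 at this point, so this is the stop. The dial therefore started at click 4. I'll back off to click 0, release, and go to the bottle mouth.

Request:
{"api": "play_rows", "payload": {"increments": [{"offset": [0, 0, 0], "twist": 0.06, "grip": 0.3}, {"offset": [0, 0, 0], "twist": 0.117, "grip": 0.3}, {"offset": [0, 0, 0], "twist": 0.117, "grip": 0.3}]}}

```text
time: 8.78
tool_pos: [0.5483, 0.1059, 0.3478]
tool_rot: [0.001, 0.757, 0.653, 0.001]
contact_force: [0.5, -0.4, 5.7]
gripper_width: 0.497
```

```bash
python3 t.py
```

```text
8.7833 yaw-turn deg -59.94 tz -0.11 [ 0.5 -0.4  5.7]
```

Request:
{"api": "play_rows", "payload": {"increments": [{"offset": [0, 0, 0], "twist": 0, "grip": 0.7}, {"offset": [0, 0, 0], "twist": 0, "grip": 1}, {"offset": [0, 0, 0], "twist": 0, "grip": 1}, {"offset": [0, 0, 0], "twist": 0, "grip": 1}, {"offset": [0, 0, 0], "twist": 0, "grip": 1}]}}

```text
time: 9.2
tool_pos: [0.5476, 0.1058, 0.3454]
tool_rot: [-0.0, 0.756, 0.655, -0.0]
contact_force: [-0.1, -0.6, -0.2]
gripper_width: 1.004
```

Request:
{"api": "play_rows", "payload": {"increments": [{"offset": [0, 0, -20], "twist": 0, "grip": 1}, {"offset": [0, 0, -50], "twist": 0, "grip": 1}, {"offset": [0, 0, -80], "twist": 0, "grip": 1}]}}

```text
time: 9.45
tool_pos: [0.5473, 0.1058, 0.425]
tool_rot: [-0.001, 0.756, 0.655, -0.001]
contact_force: [-0.1, 0.7, 0.6]
gripper_width: 1.0
```

```bash
python3 t.py
python3 - <<'E'
from h import *
go(.533,-.12,.42); st()
im=manip.grab_frame("wrist"); cv2.imwrite("pics/wr4.png",im)
find("wrist",["end_board","bottle_mouth"])
E
```

```text
9.45 yaw-turn deg -60.15 tz -0.055 [-0.1  0.7  0.6]
offset mm [-225.5   18.1    5. ]
time 9.45
joint_pos [ 0.0575 -0.1188  1.7467  0.      1.5173  0.2007]
tool_pos [0.5473 0.1058 0.425 ]
tool_rot [-0.0011  0.7559  0.6547 -0.0014]
contact_force [-0.1196  0.7411  0.6411]
ft_torque [ 0.0137  0.0465 -0.0549]
gripper_width 1.0003
wrist end_board 0.96 [0.5596 0.1996 0.0834]
wrist bottle_mouth 0.62 [ 0.5398 -0.0755  0.0797]
```

View pics/wr4.png

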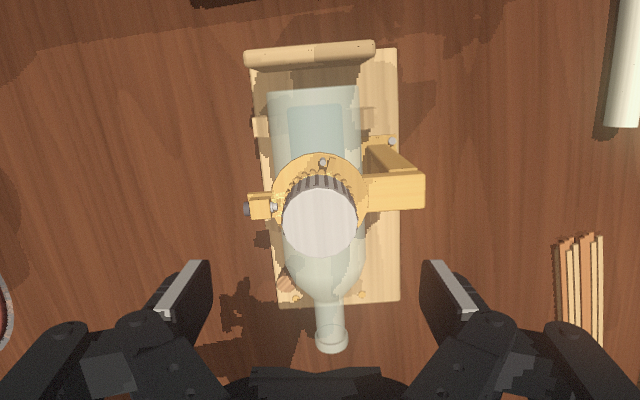

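Picture 6: the gripper is clear of the knob, with the dog/pin at (323,162), the mouth at (332,340) and the end board at (310,55). Now I go in front of the mouth with the jaws shut.

Request:
{"api": "play_rows", "payload": {"increments": [{"offset": [-38, 3, 0], "twist": -0.02, "grip": 0.5}, {"offset": [-76, 6, 0], "twist": -0.04, "grip": 0}, {"offset": [-114, 9, 0], "twist": -0.06, "grip": 0}, {"offset": [-152, 12, 0], "twist": -0.085, "grip": 0}, {"offset": [-190, 15, 0], "twist": -0.085, "grip": 0}]}}

```text
time: 10.02
tool_pos: [0.5348, -0.0858, 0.424]
tool_rot: [-0.001, 0.727, 0.687, -0.001]
contact_force: [0.8, 0.6, -1.2]
gripper_width: 0.299
```

Request:
{"api": "play_rows", "payload": {"increments": [{"offset": [-35.5, 0, 0], "twist": 0, "grip": 0}, {"offset": [-35.5, 0, 35], "twist": 0, "grip": 0}, {"offset": [-35.5, 0, 75], "twist": 0, "grip": 0}, {"offset": [-35.5, 0, 115], "twist": 0, "grip": 0}, {"offset": [-35.5, 0, 150], "twist": 0, "grip": 0}]}}

```text
time: 10.43
tool_pos: [0.5321, -0.1198, 0.2718]
tool_rot: [-0.001, 0.728, 0.686, -0.001]
contact_force: [0.1, 0.5, -0.6]
gripper_width: -0.001
```

Request:
{"api": "play_rows", "payload": {"increments": [{"offset": [0, 0, 25], "twist": 0, "grip": 0}, {"offset": [0, 0, 45], "twist": 0, "grip": 0}, {"offset": [0, 0, 45], "twist": 0, "grip": 0}]}}

```text
time: 10.68
tool_pos: [0.5304, -0.1188, 0.2237]
tool_rot: [-0.006, 0.727, 0.686, -0.003]
contact_force: [-0.7, -0.1, 0.1]
gripper_width: -0.0
```

Run:
```python
from h import *
st(); go(.5358,-.092,.228)
im=manip.grab_frame("wrist"); cv2.imwrite("pics/wr5.png",im)
```

```text
time 10.6833
joint_pos [-0.3573  0.0483  1.9386  0.      1.1672 -0.2989]
tool_pos [ 0.5304 -0.1188  0.2237]
tool_rot [-0.0056  0.7274  0.6862 -0.0028]
contact_force [-0.7159 -0.0643  0.0773]
ft_torque [0.0748 0.085  0.0539]
gripper_width -0.0004
offset mm [27.1  3.8 -4.2]
```

View pics/wr5.png

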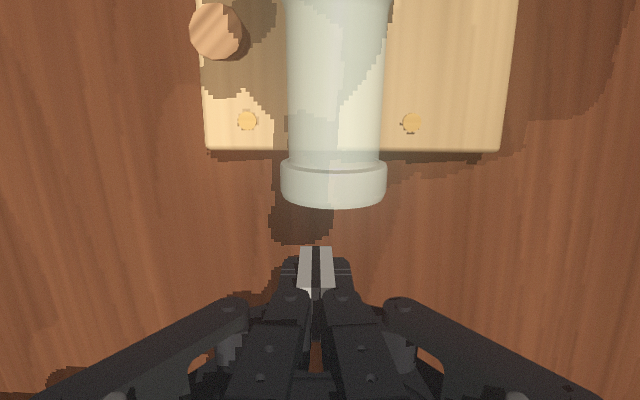

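Picture 7: the closed fingers are at about (317,270), the lip centre at (334,185), and the cork (216,30) is well clear. I'll shift about 4.5 mm sideways and push gently.

Request:
{"api": "play_rows", "payload": {"increments": [{"offset": [5, 4.5, -3], "twist": 0, "grip": 0}, {"offset": [10, 4.5, -3], "twist": 0, "grip": 0}, {"offset": [15, 4.5, -3], "twist": 0, "grip": 0}, {"offset": [20, 4.5, -3], "twist": 0, "grip": 0}, {"offset": [21, 4.5, -3], "twist": 0, "grip": 0}]}}

```text
time: 11.15
tool_pos: [0.5396, -0.0982, 0.2349]
tool_rot: [0.001, 0.727, 0.687, 0.001]
contact_force: [-0.4, -0.2, 0.3]
gripper_width: -0.0
```

Request:
{"api": "play_rows", "payload": {"increments": [{"offset": [1.5, 0, 0], "twist": 0, "grip": 0}, {"offset": [3, 0, 0], "twist": 0, "grip": 0}, {"offset": [4.5, 0, 0], "twist": 0, "grip": 0}, {"offset": [6, 0, 0], "twist": 0, "grip": 0}, {"offset": [7.5, 0, 0], "twist": 0, "grip": 0}]}}

```text
time: 11.57
tool_pos: [0.5395, -0.0915, 0.2336]
tool_rot: [-0.0, 0.727, 0.686, -0.0]
contact_force: [-0.4, -0.8, -0.4]
gripper_width: -0.001
```

Request:
{"api": "play_rows", "payload": {"increments": [{"offset": [1, 0, 0], "twist": 0, "grip": 0}, {"offset": [2, 0, 0], "twist": 0, "grip": 0}, {"offset": [3, 0, 0], "twist": 0, "grip": 0}, {"offset": [4, 0, 0], "twist": 0, "grip": 0}, {"offset": [5, 0, 0], "twist": 0, "grip": 0}]}}

```text
time: 11.98
tool_pos: [0.5399, -0.0867, 0.2337]
tool_rot: [0.0, 0.727, 0.686, -0.0]
contact_force: [-0.0, -2.0, -0.1]
gripper_width: 0.005
```

```bash
python3 -c "
from h import *
st()"
```

```text
time 11.9833
joint_pos [-2.9540e-01  3.8400e-02  1.9297e+00 -4.0000e-04  1.1733e+00 -2.3710e-01]
tool_pos [ 0.5399 -0.0867  0.2337]
tool_rot [ 1.000e-04  7.274e-01  6.863e-01 -1.000e-04]
contact_force [-0.0448 -1.974  -0.1031]
ft_torque [-0.3969  0.0259  0.0136]
gripper_width 0.0053
```

Contact at 2 N. Continuing slowly.

Request:
{"api": "play_rows", "payload": {"increments": [{"offset": [1, 0, 0], "twist": 0, "grip": 0}, {"offset": [2, 0, 0], "twist": 0, "grip": 0}, {"offset": [3, 0, 0], "twist": 0, "grip": 0}, {"offset": [4, 0, 0], "twist": 0, "grip": 0}, {"offset": [5, 0, 0], "twist": 0, "grip": 0}]}}

```text
time: 12.4
tool_pos: [0.5402, -0.0815, 0.2337]
tool_rot: [0.0, 0.727, 0.686, 0.0]
contact_force: [-0.2, -3.5, -0.9]
gripper_width: 0.001
```

Request:
{"api": "play_rows", "payload": {"increments": [{"offset": [1, 0, 0], "twist": 0, "grip": 0}, {"offset": [2, 0, 0], "twist": 0, "grip": 0}, {"offset": [3, 0, 0], "twist": 0, "grip": 0}, {"offset": [4, 0, 0], "twist": 0, "grip": 0}, {"offset": [5, 0, 0], "twist": 0, "grip": 0}]}}

```text
time: 12.82
tool_pos: [0.5405, -0.0765, 0.2337]
tool_rot: [0.0, 0.727, 0.686, 0.0]
contact_force: [-0.3, -1.4, -1.1]
gripper_width: 0.004
```

Request:
{"api": "play_rows", "payload": {"increments": [{"offset": [0.8, 0, 0], "twist": 0, "grip": 0}, {"offset": [1.6, 0, 0], "twist": 0, "grip": 0}, {"offset": [2.4, 0, 0], "twist": 0, "grip": 0}, {"offset": [3.2, 0, 0], "twist": 0, "grip": 0}, {"offset": [4, 0, 0], "twist": 0, "grip": 0}]}}

```text
time: 13.23
tool_pos: [0.5407, -0.0726, 0.2337]
tool_rot: [0.0, 0.727, 0.686, 0.0]
contact_force: [-0.8, -2.6, -0.7]
gripper_width: 0.003
```

Request:
{"api": "play_rows", "payload": {"increments": [{"offset": [0.7, 0, 0], "twist": 0, "grip": 0}, {"offset": [1.4, 0, 0], "twist": 0, "grip": 0}, {"offset": [2.1, 0, 0], "twist": 0, "grip": 0}, {"offset": [2.8, 0, 0], "twist": 0, "grip": 0}]}}

```text
time: 13.57
tool_pos: [0.5408, -0.071, 0.2338]
tool_rot: [0.002, 0.727, 0.687, -0.002]
contact_force: [-1.3, -10.7, -1.3]
gripper_width: -0.001
```

Request:
{"api": "play_rows", "payload": {"increments": [{"offset": [0.5, 0, 0], "twist": 0, "grip": 0}, {"offset": [0.5, 0, 0], "twist": 0, "grip": 0}]}}

```text
time: 13.73
tool_pos: [0.5408, -0.0709, 0.2338]
tool_rot: [0.002, 0.727, 0.686, -0.002]
contact_force: [-0.8, -11.9, -0.4]
gripper_width: -0.002
```

Against the board: the position is blocked at 12 N. Retreating and going back over the knob.

Request:
{"api": "play_rows", "payload": {"increments": [{"offset": [-5, 0, 0], "twist": 0, "grip": 0}, {"offset": [-30, 0, 0], "twist": 0, "grip": 0}, {"offset": [-30, 0, -35], "twist": 0, "grip": 0}, {"offset": [-30, 0, -75], "twist": 0, "grip": 0}, {"offset": [-30, 0, -115], "twist": 0, "grip": 0}]}}

```text
time: 14.15
tool_pos: [0.5385, -0.0991, 0.3487]
tool_rot: [-0.002, 0.727, 0.686, -0.0]
contact_force: [0.9, -0.3, 0.4]
gripper_width: -0.003
```

Request:
{"api": "play_rows", "payload": {"increments": [{"offset": [0, 0, -35], "twist": 0, "grip": 0.5}, {"offset": [0, 0, -75], "twist": 0, "grip": 1}, {"offset": [38, 0, -75], "twist": 0, "grip": 1}, {"offset": [76, 0, -75], "twist": 0, "grip": 1}, {"offset": [114, 0, -75], "twist": 0, "grip": 1}]}}

```text
time: 14.57
tool_pos: [0.5456, 0.0157, 0.4252]
tool_rot: [0.0, 0.728, 0.686, 0.001]
contact_force: [0.0, -0.3, 0.2]
gripper_width: 0.708
```

Request:
{"api": "play_rows", "payload": {"increments": [{"offset": [30, 0, 0], "twist": 0, "grip": 1}, {"offset": [30, 0, 0], "twist": 0, "grip": 1}, {"offset": [30, 0, 0], "twist": 0, "grip": 1}]}}

```text
time: 14.82
tool_pos: [0.5473, 0.0462, 0.4236]
tool_rot: [-0.001, 0.726, 0.688, 0.0]
contact_force: [-0.5, 0.1, -0.3]
gripper_width: 1.003
```

Run:
```python
from h import *
st(); go(.5483,.1059,.425)
im=manip.grab_frame("wrist"); cv2.imwrite("pics/wr6.png",im)
im=manip.grab_frame("top"); cv2.imwrite("pics/top2.png",im)
find("top",["bottle_mouth","end_board"])
```

```text
time 14.8167
joint_pos [-5.1600e-02 -1.3930e-01  1.7675e+00  1.0000e-03  1.5139e+00  2.9000e-03]
tool_pos [0.5473 0.0462 0.4236]
tool_rot [-5.000e-04  7.261e-01  6.876e-01  2.000e-04]
contact_force [-0.4716  0.1192 -0.2647]
ft_torque [ 0.0483 -0.0421  0.0044]
gripper_width 1.0032
offset mm [59.7 -2.2 -1.3]
top bottle_mouth 0.94 [ 0.5388 -0.0602  0.0731]
top bottle_mouth 0.7 [ 0.4782 -0.4279  0.0035]
top end_board 0.62 [0.5531 0.2023 0.0746]
```

View pics/wr6.png

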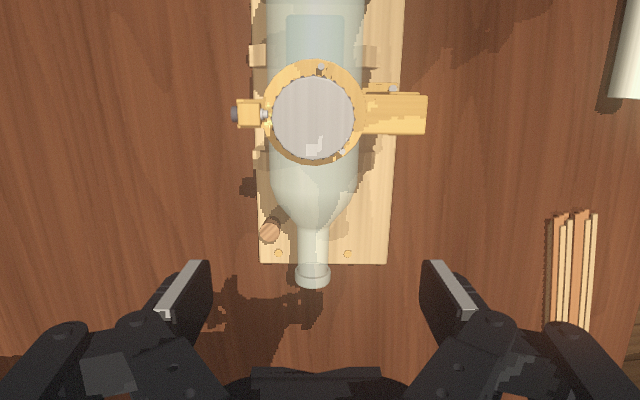

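Picture 8: the mouth (312,275) has moved in. The network's mouth-to-end-board distance is 263 mm, so the bottle is home. The cork is undisturbed. Back to the knob.

Request:
{"api": "play_rows", "payload": {"increments": [{"offset": [30, -1.5, 0], "twist": 0, "grip": 1}, {"offset": [59.6, -2.9, 0], "twist": 0, "grip": 1}, {"offset": [59.6, -2.9, 30], "twist": 0, "grip": 1}, {"offset": [59.6, -2.9, 60], "twist": 0, "grip": 1}, {"offset": [59.6, -2.9, 68], "twist": 0, "grip": 1}]}}

```text
time: 15.43
tool_pos: [0.5468, 0.1034, 0.3506]
tool_rot: [-0.003, 0.728, 0.686, -0.003]
contact_force: [-0.6, 0.3, -1.8]
gripper_width: 1.006
```

Request:
{"api": "play_rows", "payload": {"increments": [{"offset": [0, 0, 4], "twist": 0, "grip": 1}, {"offset": [0, 0, 8], "twist": 0, "grip": 1}, {"offset": [0, 0, 8], "twist": 0, "grip": 1}, {"offset": [0, 0, 8], "twist": 0, "grip": 1}]}}

```text
time: 15.77
tool_pos: [0.5486, 0.1037, 0.3494]
tool_rot: [0.001, 0.728, 0.686, 0.001]
contact_force: [-0.1, -0.2, -0.9]
gripper_width: 1.001
```

Run:
```python
from h import *
st(); go(.5478,.1058,.3458)
```

```text
time 15.7667
joint_pos [ 5.3500e-02 -6.6100e-02  1.8249e+00  1.0000e-04  1.3803e+00  1.1230e-01]
tool_pos [0.5486 0.1037 0.3494]
tool_rot [0.0008 0.7276 0.686  0.001 ]
contact_force [-0.0779 -0.2237 -0.8589]
ft_torque [0.0254 0.0199 0.0012]
gripper_width 1.001
offset mm [ 2.1 -0.9  3.6]
```

Request:
{"api": "play_rows", "payload": {"increments": [{"offset": [2.1, -0.7, 3.2], "twist": 0, "grip": 1}, {"offset": [2.1, -0.7, 3.2], "twist": 0, "grip": 1}, {"offset": [2.1, -0.7, 3.2], "twist": 0, "grip": 0.5}, {"offset": [2.1, -0.7, 3.2], "twist": 0, "grip": 0.3}, {"offset": [2.1, -0.7, 3.2], "twist": 0, "grip": 0.3}]}}

```text
time: 16.18
tool_pos: [0.5475, 0.1063, 0.3448]
tool_rot: [0.0, 0.727, 0.686, 0.0]
contact_force: [0.3, 0.4, -0.0]
gripper_width: 0.604
```

Request:
{"api": "play_rows", "payload": {"increments": [{"offset": [0, 0, 0], "twist": 0, "grip": 0.3}, {"offset": [0, 0, 0], "twist": 0, "grip": 0.3}, {"offset": [0, 0, 0], "twist": 0, "grip": 0.3}]}}

```text
time: 16.43
tool_pos: [0.5482, 0.1062, 0.3455]
tool_rot: [0.001, 0.727, 0.686, 0.001]
contact_force: [5.8, 0.6, 0.3]
gripper_width: 0.497
```

```bash
sed -i 's/-1.2493+.0563/-0.1123+0.0535/' t.py; python3 t.py; python3 -c "
from h import *
st()"
```

```text
16.4333 yaw-turn deg -0.04 tz -0.014 [5.8 0.6 0.3]
time 16.4333
joint_pos [ 5.8100e-02 -6.2900e-02  1.8286e+00 -1.0000e-04  1.3723e+00  1.1630e-01]
tool_pos [0.5482 0.1062 0.3455]
tool_rot [0.0012 0.7274 0.6863 0.0014]
contact_force [5.8441 0.5554 0.2786]
ft_torque [ 0.0416 -0.6662 -0.0145]
gripper_width 0.4973
```

Request:
{"api": "play_rows", "payload": {"increments": [{"offset": [0, 0.7, 0], "twist": 0.065, "grip": 0.3}, {"offset": [0, 0.7, 0], "twist": 0.13, "grip": 0.3}, {"offset": [0, 0.7, 0], "twist": 0.195, "grip": 0.3}, {"offset": [0, 0.7, 0], "twist": 0.262, "grip": 0.3}, {"offset": [0, 0.7, 0], "twist": 0.262, "grip": 0.3}]}}

```text
time: 16.85
tool_pos: [0.5486, 0.1062, 0.3454]
tool_rot: [0.001, 0.811, 0.585, 0.001]
contact_force: [2.3, -0.2, 2.6]
gripper_width: 0.498
```

```bash
python3 t.py
```

```text
16.85 yaw-turn deg 15.03 tz -0.037 [ 2.3 -0.2  2.6]
```

Request:
{"api": "play_rows", "payload": {"increments": [{"offset": [0, 0, 0], "twist": 0.065, "grip": 0.3}, {"offset": [0, 0, 0], "twist": 0.065, "grip": 0.3}]}}

```text
time: 17.02
tool_pos: [0.5486, 0.1062, 0.3454]
tool_rot: [0.001, 0.829, 0.559, 0.001]
contact_force: [3.1, -0.2, 4.3]
gripper_width: 0.501
```

```bash
python3 t.py
```

```text
17.0167 yaw-turn deg 18.65 tz 0.137 [ 3.1 -0.2  4.3]
```

Request:
{"api": "play_rows", "payload": {"increments": [{"offset": [0, 0, 0], "twist": 0.06, "grip": 0.3}, {"offset": [0, 0, 0], "twist": 0.12, "grip": 0.3}, {"offset": [0, 0, 0], "twist": 0.12, "grip": 0.3}]}}

```text
time: 17.27
tool_pos: [0.5486, 0.1062, 0.3454]
tool_rot: [0.0, 0.861, 0.508, 0.001]
contact_force: [3.9, -0.1, 3.6]
gripper_width: 0.494
```

```bash
python3 t.py
```

```text
17.2667 yaw-turn deg 25.51 tz -0.107 [ 3.9 -0.1  3.6]
```

Request:
{"api": "play_rows", "payload": {"increments": [{"offset": [0, 0, 0], "twist": 0.077, "grip": 0.3}, {"offset": [0, 0, 0], "twist": 0.077, "grip": 0.3}]}}

```text
time: 17.43
tool_pos: [0.5486, 0.1062, 0.3454]
tool_rot: [0.0, 0.88, 0.475, 0.001]
contact_force: [3.9, -0.3, 4.8]
gripper_width: 0.498
```

```bash
python3 t.py
```

```text
17.4333 yaw-turn deg 29.88 tz -0.017 [ 3.9 -0.3  4.8]
```

Two clicks, each felt as a resist, reverse, then zero pattern with no slip. Two more.

Request:
{"api": "play_rows", "payload": {"increments": [{"offset": [0, 0, 0], "twist": 0.065, "grip": 0.3}, {"offset": [0, 0, 0], "twist": 0.065, "grip": 0.3}]}}

```text
time: 17.6
tool_pos: [0.5486, 0.1062, 0.3454]
tool_rot: [0.001, 0.895, 0.447, 0.001]
contact_force: [4.1, -0.7, 5.8]
gripper_width: 0.5
```

```bash
python3 t.py
```

```text
17.6 yaw-turn deg 33.54 tz 0.148 [ 4.1 -0.7  5.8]
```

Request:
{"api": "play_rows", "payload": {"increments": [{"offset": [0, 0, 0], "twist": 0.06, "grip": 0.3}, {"offset": [0, 0, 0], "twist": 0.12, "grip": 0.3}, {"offset": [0, 0, 0], "twist": 0.12, "grip": 0.3}]}}

```text
time: 17.85
tool_pos: [0.5486, 0.1062, 0.3455]
tool_rot: [0.0, 0.92, 0.392, 0.001]
contact_force: [4.4, -1.2, 5.2]
gripper_width: 0.498
```

```bash
python3 t.py
```

```text
17.85 yaw-turn deg 40.45 tz -0.05 [ 4.4 -1.2  5.2]
```

Request:
{"api": "play_rows", "payload": {"increments": [{"offset": [0, 0, 0], "twist": 0.077, "grip": 0.3}, {"offset": [0, 0, 0], "twist": 0.077, "grip": 0.3}]}}

```text
time: 18.02
tool_pos: [0.5486, 0.1062, 0.3454]
tool_rot: [0.0, 0.934, 0.357, 0.001]
contact_force: [4.4, 0.2, 5.4]
gripper_width: 0.499
```

```bash
python3 t.py
```

```text
18.0167 yaw-turn deg 44.86 tz -0.004 [4.4 0.2 5.4]
```

Request:
{"api": "play_rows", "payload": {"increments": [{"offset": [0, 0, 0], "twist": 0.065, "grip": 0.3}, {"offset": [0, 0, 0], "twist": 0.065, "grip": 0.3}]}}

```text
time: 18.18
tool_pos: [0.5486, 0.1062, 0.3454]
tool_rot: [0.0, 0.945, 0.326, 0.001]
contact_force: [5.7, -0.9, 4.9]
gripper_width: 0.499
```

```bash
python3 t.py
```

```text
18.1833 yaw-turn deg 48.54 tz 0.207 [ 5.7 -0.9  4.9]
```

Request:
{"api": "play_rows", "payload": {"increments": [{"offset": [0, 0, 0], "twist": 0.06, "grip": 0.3}, {"offset": [0, 0, 0], "twist": 0.12, "grip": 0.3}, {"offset": [0, 0, 0], "twist": 0.12, "grip": 0.3}]}}

```text
time: 18.43
tool_pos: [0.5486, 0.1062, 0.3454]
tool_rot: [0.0, 0.963, 0.269, 0.001]
contact_force: [3.9, -0.8, 4.5]
gripper_width: 0.498
```

```bash
python3 t.py
```

```text
18.4333 yaw-turn deg 55.45 tz -0.066 [ 3.9 -0.8  4.5]
```

Request:
{"api": "play_rows", "payload": {"increments": [{"offset": [0, 0, 0], "twist": 0.077, "grip": 0.3}, {"offset": [0, 0, 0], "twist": 0.077, "grip": 0.3}]}}

```text
time: 18.6
tool_pos: [0.5486, 0.1062, 0.3454]
tool_rot: [0.0, 0.973, 0.231, 0.001]
contact_force: [3.9, -1.3, 4.3]
gripper_width: 0.5
```

```bash
python3 t.py
```

```text
18.6 yaw-turn deg 59.87 tz 0.045 [ 3.9 -1.3  4.3]
```

Four clicks turned, torque near zero in the fourth. Release, rise clear and check.

Request:
{"api": "play_rows", "payload": {"increments": [{"offset": [0, 0, 0], "twist": 0, "grip": 0.7}, {"offset": [0, 0, 0], "twist": 0, "grip": 1}, {"offset": [0, 0, 0], "twist": 0, "grip": 1}, {"offset": [0, 0, 0], "twist": 0, "grip": 1}, {"offset": [0, 0, 0], "twist": 0, "grip": 1}]}}

```text
time: 19.02
tool_pos: [0.5478, 0.1063, 0.3437]
tool_rot: [-0.0, 0.973, 0.231, -0.001]
contact_force: [0.7, -0.1, -0.0]
gripper_width: 0.999
```

Request:
{"api": "play_rows", "payload": {"increments": [{"offset": [0, 0, -20], "twist": 0, "grip": 1}, {"offset": [0, 0, -50], "twist": 0, "grip": 1}, {"offset": [0, 0, -80], "twist": 0, "grip": 1}, {"offset": [-30, 0, -80], "twist": 0, "grip": 1}, {"offset": [-60, 0, -80], "twist": 0, "grip": 1}]}}

```text
time: 19.43
tool_pos: [0.4948, 0.0794, 0.4273]
tool_rot: [0.0, 0.973, 0.231, 0.002]
contact_force: [-0.6, -0.4, 0.3]
gripper_width: 1.002
```

Request:
{"api": "play_rows", "payload": {"increments": [{"offset": [-20, 0, 0], "twist": 0, "grip": 1}, {"offset": [-20, 0, 0], "twist": 0, "grip": 1}, {"offset": [-20, 0, 0], "twist": 0, "grip": 1}]}}

```text
time: 19.68
tool_pos: [0.476, 0.0701, 0.4245]
tool_rot: [-0.0, 0.973, 0.23, 0.0]
contact_force: [-0.3, -1.1, -0.3]
gripper_width: 1.002
```

Run:
```python
from h import *
st()
im=manip.grab_frame("wrist"); cv2.imwrite("pics/wr7.png",im)
im=manip.grab_frame("top")
find("top",["bottle_mouth","end_board"])
```

```text
time 19.6833
joint_pos [-8.6000e-03 -3.1370e-01  1.9129e+00  2.0000e-04  1.5418e+00  1.0977e+00]
tool_pos [0.476  0.0701 0.4245]
tool_rot [-0.000e+00  9.731e-01  2.302e-01  3.000e-04]
contact_force [-0.2971 -1.0508 -0.298 ]
ft_torque [-0.0174 -0.0171 -0.0184]
gripper_width 1.0025
top bottle_mouth 0.67 [ 0.5397 -0.0606  0.0693]
top end_board 0.71 [0.4963 0.2987 0.0113]
top end_board 0.58 [ 0.6011 -0.3308  0.0378]
```

View pics/wr7.png

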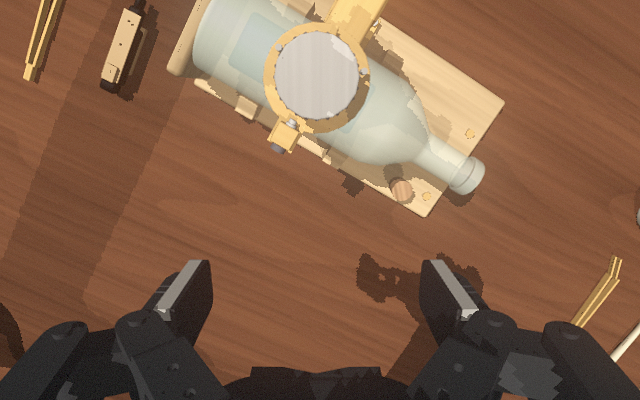

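Picture 9: the gripper is clear. The bottle lies against the end board at (185,40), and the knob is at (316,75). The cork (402,190), hull and tweezers are in place.

```bash
python3 -c "
from plant import manip
print(manip.job_done())"
```

```text
the job is handed in; nothing more can be done
None
```

The bottle is back against the end board and clamped at four clicks. I handed the job in at about 20 s, with the gripper clear of everything.

- **Backing off:** The dial turned back through four clicks, so it had started at click 4. I then met the stop at about 0.36 N m, steadily rising, where ordinary clicks had already snapped through. That is well under the 0.75 limit. I did not push on to the suggested 0.45. I returned the dial to click 0 and let go.
- **Sliding the bottle:** It slid at about 2–4 N and came up solid against the end board at about 12 N. The camera put the mouth 263 mm from the board, against the bottle's 262 mm length.
- **Clamping:** I turned the dial 60° clockwise in four clicks. I felt clicks 2 to 4 resist, reverse and settle near zero torque. Click 1 I judged only from the torque being near zero at 15°.

**Checks that were less clean:**
- **Torque readings:** The click torques read lower than stated, at most about 0.2 N m.
- **Click 0:** A torque of −0.11 N m remained when I returned to it, so the grip may have slipped a degree or two. Releasing there should have let the dial settle into the click.
- **Last end-board reading:** After clamping, the overhead camera's network misplaced the end board. That check rests on the mouth position, which had not moved, and on the final wrist picture.
- **Small things:** The cork and hull, and the tweezers in view, looked undisturbed in the final wrist picture. I did not re-measure the other small things.

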